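# Seat a reference thermometer probe in the blind thermowell and set its stop collar

### The arm

A 6-joint arm with a two-finger parallel gripper is mounted at the origin on a cart in front of the work surface, level with it; the furniture and walls round the work are solid. World frame = base frame: x ahead of the robot, y to its left, z up, the work surface at z = 0. Lengths are in m, angles in degrees, forces in N, time in s.
With the tool pointing down it reaches from about 0.375 to 0.9 m from the base axis. Payload 3.1 kg.
Tool frame: the origin (TCP) lies at the very end of the fingers, on their centre line; the grasp point (between the pads) lies 19 mm behind it; z points along the fingers, x is the direction in which the jaws open and shut, and the axes are right-handed (so a half turn about z gives the same grasp; the last joint's range is limited). The gripper opens to 87 mm and grips with 3 to 60 N. Pads are 19 mm wide; open, the fingers measure 117 mm over their backs; the gripper's body (75 mm by 190 mm) begins 51 mm behind the grasp point.
Start: joints at [59.674, 30.224, 82.088, -0, 67.689, -10.227], TCP at [0.215, 0.587, 0.223] pointing down, gripper open.
Joint ranges: [-176.69, 176.69], [-43.24, 126.21], [12.49, 139.97], [-82, 262], [0, 151.66], [-163.58, 163.58]. Speed limits (degrees/s): [159.86, 159.86, 180, 180, 180, 180].

### API

Orientations are given as a 3x3 rotation matrix whose columns are the frame's x, y, z axes.
In Python, from rig import read_state, capture, bot gives the robot as it stands.
- The arm moves only by the shell command python3 -m crank 'ROWS' [OPENING]. ROWS is JSON, a list of rows, each a list of 2 entries, a list of its own where there are three numbers: the shift along the tool's x, y, z in cm, then the turn, a rotation vector about the tool's x, y, z in rad. In form: [[[dx, dy, dz], [wx, wy, wz]], ...]. A call has 1 to 12 rows; each row shifts and turns the commanded pose from where the row before left it, along the tool's axes as they then stand; what a row does not reach is not made up. A row lasts 1/10 s, in which the tool goes at most 50 mm and 8.59 degrees, less where a joint would pass 70% of its speed; a pose out of reach is approached as far as the arm can. A call with a gripper value outside its range is refused whole. OPENING is the closure, from -1 (fully open) to 1 (shut), set as the call begins (- or left out, the last holds). The fingers move at their own pace and stop on an object; the grip force is fixed at half the most. Time passes only in rows, so rows that do not move let the fingers close. It gives the time, the measured TCP pose, the force and the opening at its end, in the units of the state.
- read_state(): the state, without advancing time (a new reading comes with each control period).
- capture(name): name is "scene" or "top" or "wrist"; returns a dict with "pixels" (480x640x3 uint8, red, green, blue), "camera_matrix" (3x3 intrinsics, pixels), "dist" ([k1, k2, p1, p2, k3] as OpenCV has them; the pictures are not rectified), "R" (3x3) and "t" (3): a world point X has camera coordinates R X + t. Camera axes: x right, y down, z forward; pixel columns grow to the right and rows downward; lengths in m; the calibration is good to about 2 mm. A picture is of the moment at which its call begins. There is no depth.
- bot.hand_in(): hands the job in, once; it reports no verdict.
The state is a dict: "time_s": time; "joint_positions": joint angles; "qvel": joint speeds; "tau": joint torques, N m; "position": TCP position; "tcp_rot": TCP orientation; "force": force on the tool from outside, world axes, zero at the start; "moment": the same for the moment, N m; "opening": opening from 0.0 (shut) to 1.0 (fully open).
Only numpy, scipy, OpenCV 4.12 (cv2) and the standard library are available. Lean on these libraries where they do the work, as an engineer would, in place of code of your own. Each camera call takes 0.05 s, during which the arm holds its last target.

### The job

Take the thermometer probe out of its stand and lower it upright into the brass-ringed blind well of the dry-block heater until its sliding stop collar rests on the block. Push the probe on down through the collar until you feel its tip meet the bottom of the well, keep a light, steady push on it for about two seconds (the tip is delicate: never load it with more than 25 N), then let go, leaving the collar flat on the block to keep the depth. Leave the two sample tubes in the heater, the timer and the specimen cup where they are.

Things in the scene. Friction and masses are not known exactly. Their poses are not given: they have to be found in the camera images.
- probe_grip (a point): Middle of the white round grip of the thermometer probe (loose, about 0.12 kg), the point to grasp; z points up along the probe. The grip, with dark rubber rings, is 22 mm in diameter and 46 mm long; this point lies on the probe's axis, 24 mm above the grip's underside, 22 mm below its flat top and 129 mm above the tip.
- probe_tip (a point): End of the probe, on its axis, 129 mm below probe_grip. From here a straight steel sheath, 9.5 mm in diameter, runs 105 mm up to the grip; its nose is tapered over the last 4 mm, to 5 mm.
- collar (a joint): Blue stop collar on the sheath (flange 32 mm in diameter, 12 mm tall with its hub): distance in m from the probe's tip up to the collar's flat underside, 0.036 to 0.042 at the start, at most 0.092. A friction ring holds the collar anywhere on the sheath; about 5 N along the sheath makes it slide, and it stays where it is left.
- collar_foot (a point): Centre of the collar's flat underside, on the probe's axis.
- stand_mouth (a point): Centre of the upper rim of the grey sleeve on the round weighted probe stand (fixed, foot 72 mm in diameter). The rim is 42 mm above the worktop; the sleeve's bore, 11.8 mm wide, goes 30 mm down from here, and the probe stands upright on its floor.
- heater: Dry-block heater (fixed, light grey housing 160 x 200 x 90 mm with a display and keys in its front); origin on the worktop under its centre, x to the rear, y to its left, z up. Its aluminium blocks fill 86 x 125 mm of the top; their flat faces are 100 mm above the worktop. The left block has six wells for sample tubes.
- well_mouth (a point): Centre of the mouth of the blind thermowell, on the flat face of the right-hand block 100 mm above the worktop, circled by a flush brass ring 25 mm in diameter; axes as heater. The well is vertical, 12 mm in diameter, with a closed flat bottom. Its depth differs from heater to heater, 52 to 76 mm, and is not otherwise known: the bottom has to be felt.
- tube_purple: Capped sample tube (purple stopper, 16 mm in diameter, 77 mm long) standing in a tube well of the heater, its stopper 22 mm above the block; origin at its lower end. Leave alone.
- tube_red: Capped sample tube (red stopper), like the purple one, in the next tube well. Leave alone.
- timer: Round lab timer, 64 mm in diameter, 42 mm tall, standing on the worktop; origin under its centre. Leave alone.
- cup: Specimen cup with a red screw lid, 65 mm in diameter, 66 mm tall, standing on the worktop; origin under its centre. Leave alone.
Things that resemble listed ones, but are neither listed nor needed, are in the scene too. What is shaped like the part that bears stand_mouth but green, orange or purple is not meant.

How it is judged:
By the outcome, as a careful person would: the job done as asked, in the order asked, and still so for the second after the job is handed in, with the robot touching nothing.
It also fails if it takes over 59 s, if anything falls off the work surface, if the arm or the gripper's body presses on something with over 40 N, if the wrist force passes 120 N, or if a joint passes its speed limit or range.

## Working session

There is one attempt and no reset: what is moved stays moved. The work goes in short steps, Python scripts to look and compute and a shell command to move; the robot and the scene stay as the last step left them, time stands still between calls to the robot, and variables do not carry over. Pictures are saved under pics/ and viewed, and the job is handed in when it is done.

```bash
ls; mkdir -p pics
python3 - <<'E'
from rig import read_state, capture, bot
import cv2,pickle
s=read_state(); print(s)
for n in ["scene","top","wrist"]:
    c=capture(n); pickle.dump(c,open(f"pics/{n}0.pkl","wb")); cv2.imwrite(f"pics/{n}0.png",c["pixels"][:,:,::-1])
    print(n,c["camera_matrix"],c["dist"],c["R"],c["t"])
E
```

```text
pics
{'time_s': 0.0, 'joint_positions': array([ 5.96723796e+01,  3.02773701e+01,  8.21573141e+01, -5.06882413e-04,
        6.76887896e+01, -1.02275217e+01]), 'qvel': array([-0.04262579, -0.04591291, -0.02655261,  0.06958562,  0.00413902,
        0.00086044]), 'tau': array([ 9.03946457e-04, -4.40039062e+01, -1.76594514e+01,  6.33924454e-02,
        5.82376169e-02, -1.94509689e-04]), 'position': array([0.21438614, 0.58629374, 0.2215836 ]), 'tcp_rot': array([[ 3.43657003e-01,  9.39094615e-01, -1.08110027e-03],
       [ 9.39092839e-01, -3.43658500e-01, -1.86424431e-03],
       [-2.12223108e-03, -3.74592906e-04, -9.99997678e-01]]), 'force': array([ 0.16450008, -1.24088926, -0.53487638]), 'moment': array([-0.0057004 ,  0.0244088 ,  0.02144449]), 'opening': 0.9969310956899535}
scene [[508.44816275   0.         322.24607503]
 [  0.         508.44816275 235.06688922]
 [  0.           0.           1.        ]] [-0.05024421  0.          0.          0.          0.        ] [[ 0.54196345 -0.84039407  0.00366519]
 [-0.45142664 -0.29479454 -0.84220554]
 [ 0.70886502  0.45479005 -0.53914414]] [-0.44207271  0.29455441  1.19271579]
top [[501.72111357   0.         326.23790964]
 [  0.         501.72111357 232.8067332 ]
 [  0.           0.           1.        ]] [-0.08440628  0.          0.          0.          0.        ] [[ 0.00624925 -0.99997162  0.00420715]
 [-0.99106647 -0.006754   -0.13319771]
 [ 0.13322235 -0.00333717 -0.99108056]] [-0.18441164  0.56840397  1.37211937]
wrist [[364.21007527   0.         322.36902405]
 [  0.         364.21007527 236.9192088 ]
 [  0.           0.           1.        ]] [-0.04724341  0.          0.          0.          0.        ] [[ 0.34412722  0.93892155 -0.00166674]
 [ 0.90176592 -0.3300137   0.27912216]
 [ 0.26152376 -0.09755654 -0.96025416]] [-0.62525552 -0.03241831  0.39123897]
```

View pics/scene0.png

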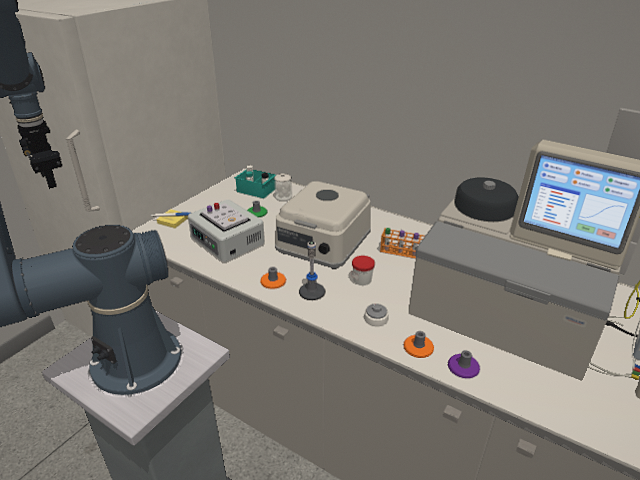

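View pics/top0.png

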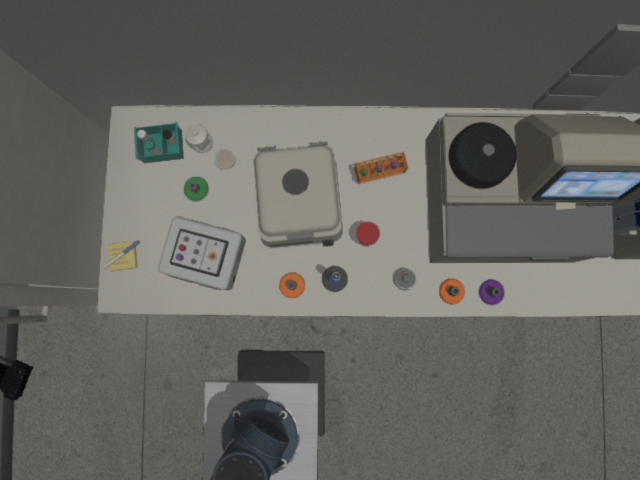

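View pics/wrist0.png

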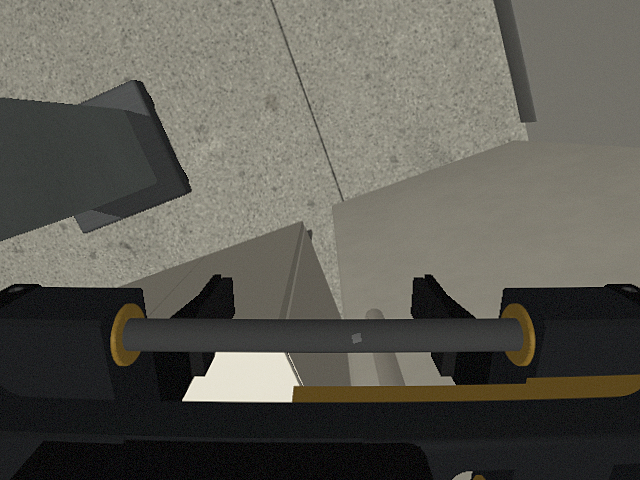

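```bash
cat > h.py <<'E'
import numpy as np,cv2,pickle
def load(n): return pickle.load(open(f"pics/{n}.pkl","rb"))
def crop(c,x0,y0,x1,y1,f,name):
    p=c["pixels"][y0:y1,x0:x1,::-1]; cv2.imwrite("pics/"+name,cv2.resize(p,None,fx=f,fy=f,interpolation=cv2.INTER_CUBIC))
def ray(c,u,v):
    q=cv2.undistortPoints(np.array([[[u,v]]],float),c["camera_matrix"],c["dist"])[0,0]
    R=np.array(c["R"]);C=-R.T@np.array(c["t"]); d=R.T@np.array([q[0],q[1],1]); return C,d/np.linalg.norm(d)
def plane(c,u,v,z):
    C,d=ray(c,u,v); return C+d*(z-C[2])/d[2]
def two(c1,p1,c2,p2):
    A=[];B=[];
    r=[ray(c1,*p1),ray(c2,*p2)]
    M=np.zeros((3,3));b=np.zeros(3)
    for C,d in r:
        P=np.eye(3)-np.outer(d,d);M+=P;b+=P@C
    X=np.linalg.solve(M,b); return X,[np.linalg.norm((np.eye(3)-np.outer(d,d))@(X-C)) for C,d in r]
def proj(c,X):
    return cv2.projectPoints(np.array([X],float),cv2.Rodrigues(np.array(c["R"]))[0],np.array(c["t"]),c["camera_matrix"],np.array(c["dist"]))[0][0,0]
E
python3 - <<'E'
from h import *
t=load("top0");s=load("scene0");w=load("wrist0")
for c in (t,s,w): print(-c["R"].T@c["t"])
crop(t,150,210,250,300,8,"c1.png");crop(t,270,240,370,310,8,"c2.png");crop(s,180,190,280,265,8,"c3.png");crop(s,280,225,345,310,7,"c4.png")
E
```

```text
[ 0.38168159 -0.17598841  1.43636679]
[-0.47291754 -0.82711753  0.89274136]
[0.14208288 0.61453531 0.38369538]
```

View pics/c1.png

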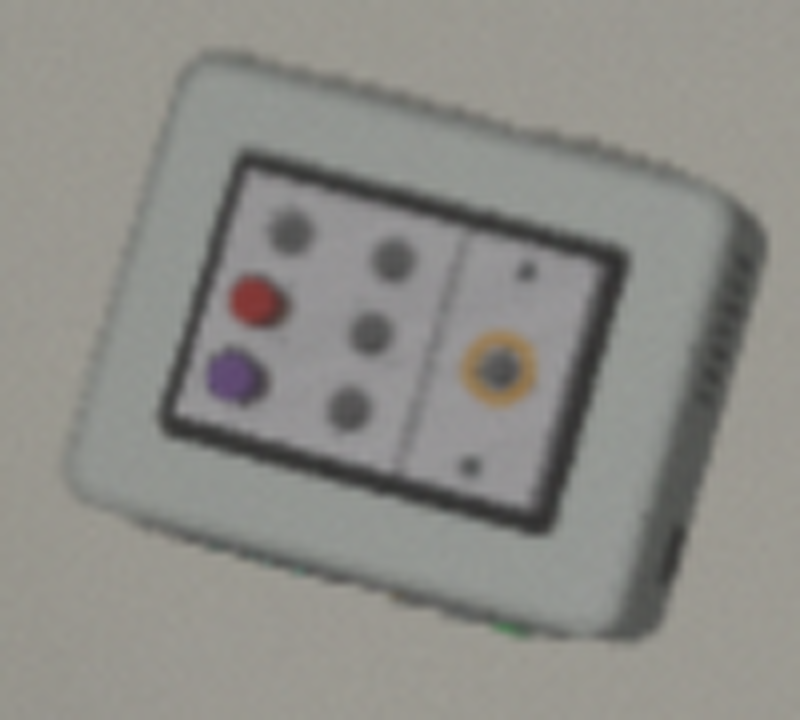

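View pics/c2.png

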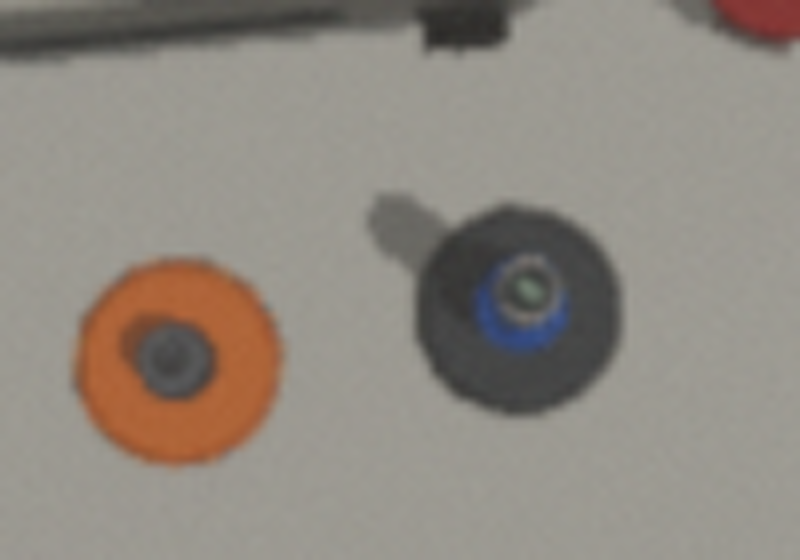

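View pics/c3.png

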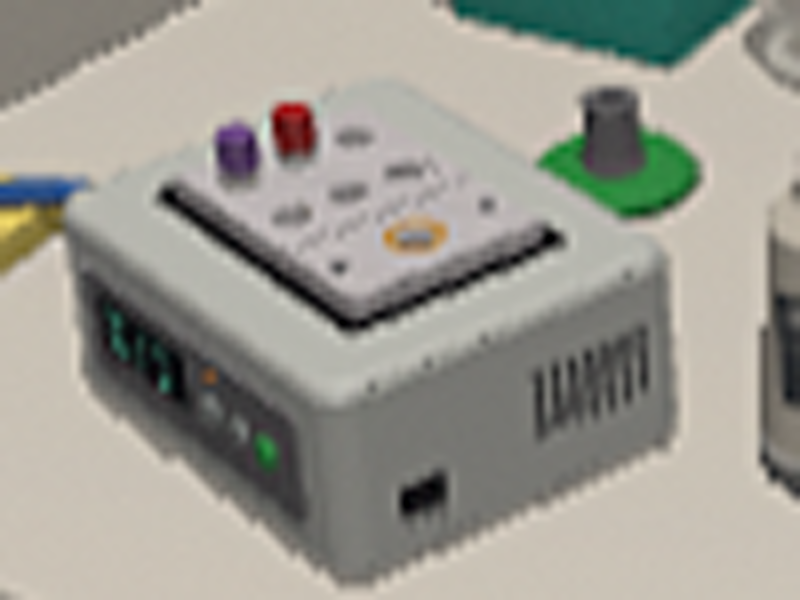

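View pics/c4.png

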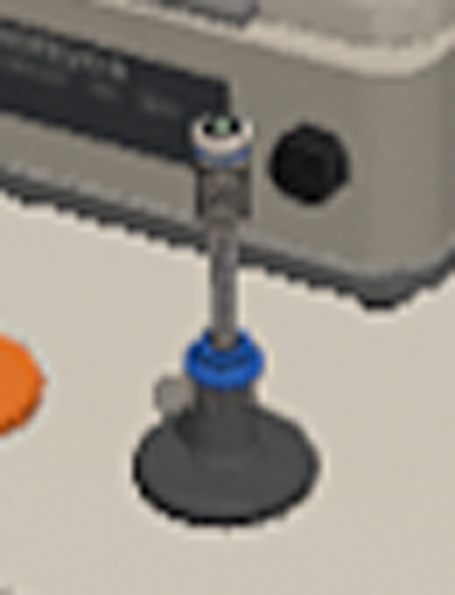

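Run:
```python
from h import *
t=load("top0");s=load("scene0")
def cen(c,box,f):
    x0,y0,x1,y1=box; p=c["pixels"][y0:y1,x0:x1].astype(int); m=f(p[...,0],p[...,1],p[...,2]).astype(np.uint8)
    n,l,st,ce=cv2.connectedComponentsWithStats(m); k=1+np.argmax(st[1:,4])
    cs=max(cv2.findContours((l==k).astype(np.uint8),0,1)[0],key=cv2.contourArea)
    e=cv2.fitEllipse(cv2.convexHull(cs)); return ce[k]+[x0,y0],st[k,4],np.array(e[0])+[x0,y0],e[1]
brass=lambda r,g,b:(r-b>50)
for c,box in((t,(200,245,225,268)),(s,(222,210,242,226))):
    a=cen(c,box,brass);print("brass",a,plane(c,*a[2],.1),plane(c,*a[0],.1))
a=cen(t,(315,258,355,298),lambda r,g,b:(r+g+b<230)|(b-r>30));print("foot",a,plane(t,*a[2],.004))
for z in (0,.006,.01):print(plane(t,*a[2],z))
a=cen(t,(325,265,345,290),lambda r,g,b:(b-r>30));print("collar",a)
# grip top
g=t["pixels"][266:290,326:346].astype(int)
print(g.sum(2)//3)
for p in ((335.4,275.7),(335.9,276.2)):print(plane(t,*p,.163))
p1=(280+221/7-.4,225+130/7-.4);print(p1,plane(s,*p1,.163),two(t,(335.4,275.8),s,p1))
```

```text
brass (array([212.04, 255.4 ]), np.int32(25), array([211.94354057, 255.54423237]), (7.9272565841674805, 8.170844078063965)) [0.49772498 0.12553892 0.1       ] [0.49811501 0.12529181 0.1       ]
brass (array([231.35294118, 218.76470588]), np.int32(17), array([231.47303581, 219.00286579]), (3.963510036468506, 7.355867862701416)) [0.49452853 0.12205202 0.1       ] [0.49540121 0.12330484 0.1       ]
foot (array([333.8062201 , 278.75837321]), np.int32(418), array([334.11370087, 278.3406105 ]), (24.187150955200195, 24.680871963500977)) [ 0.44352695 -0.20405988  0.004     ]
[ 0.44369966 -0.20413827  0.        ]
[ 0.4434406  -0.20402068  0.006     ]
[ 0.44326789 -0.20394229  0.01      ]
collar (array([334.25581395, 280.30232558]), np.int32(43), array([334.65315723, 278.56167698]), (9.388845443725586, 11.372760772705078))
[[152 151 145 135 114  98  80  72  80  89  92 100 105 122 144 150 150 150
  152 151]
 [145 136 107  93  75  64  67  68  70  69  69  69  71  80 103 120 146 150
  152 149]
 [112  96  72  67  67  68  70  69  71  71  70  68  68  69  70  84 111 133
  150 152]
 [ 72  64  65  66  6
[... 1342 characters left out ...]
 70  71  69  69  71  69  71  70  68  70  68  69  69  68  68  68  69  69
   68  86]
 [ 68  71  69  69  71  68  68  69  70  69  68  69  69  69  69  71  70  71
   84 110]
 [ 65  66  66  72  68  68  69  69  68  68  68  68  70  68  70  70  70  80
  109 141]
 [ 80  61  64  68  70  67  67  67  69  69  70  71  70  71  67  65  81 109
  139 151]
 [122  87  71  65  63  68  69  71  68  71  71  70  71  65  72  84 109 139
  149 151]]
[ 0.44335979 -0.20417372  0.163     ]
[ 0.44210256 -0.20544568  0.163     ]
(311.1714285714286, 243.17142857142858) [ 0.4380084  -0.20862686  0.163     ] (array([ 0.44350708, -0.2045238 ,  0.15843705]), [np.float64(0.00030626995361393165), np.float64(0.00030626995361393464)])
```

The grip top is at top px (335,276), in the black-footed stand at (334,278). The bare orange (292,286), (452,291), purple (491,292) and green (196,188) stands are decoys. The brass-ringed well is at (212,255.5). Before grasping, I'll look down at the well with the wrist camera.

```bash
python3 -m crank '[[[-2,1,-0.5],[0,0,-0.0877]],[[-2,1,-0.5],[0,0,-0.0877]],[[-2,1,-0.5],[0,0,-0.0877]],[[-2,1,-0.5],[0,0,-0.0877]],[[-3.8,2.1,-0.4],[0,0,0]],[[-3.8,2.1,-0.4],[0,0,0]],[[-3.8,2.1,-0.4],[0,0,0]],[[-3.8,2.1,-0.4],[0,0,0]],[[-3.8,2.1,-0.4],[0,0,0]],[[-3.8,2.1,-0.4],[0,0,0]]]' -1
python3 -m crank '[[[-3.8,2.1,-0.4],[0,0,0]],[[-3.8,2.1,-0.4],[0,0,0]],[[-3.8,2.1,-0.4],[0,0,0]],[[-3.8,2.1,-0.4],[0,0,0]],[[0,0,0],[0,0,0]],[[0,0,0],[0,0,0]],[[0,0,0],[0,0,0]]]'
python3 - <<'E'
from rig import *
import cv2,pickle
print(read_state()["position"],read_state()["tcp_rot"])
c=capture("wrist");pickle.dump(c,open("pics/w1.pkl","wb"));cv2.imwrite("pics/w1.png",c["pixels"][:,:,::-1])
E
```

```text
time_s: 1.15
position: [0.3627, 0.271, 0.2667]
tcp_rot: [[-0.0, 1.0, -0.0], [1.0, 0.0, -0.0], [-0.0, -0.0, -1.0]]
force: [0.6, 1.3, 0.1]
opening: 0.994
time_s: 1.85
position: [0.4452, 0.1212, 0.2822]
tcp_rot: [[-0.0, 1.0, -0.002], [1.0, 0.0, 0.0], [0.0, -0.002, -1.0]]
force: [-0.1, 0.1, 0.8]
opening: 1.0
[0.44524071 0.12119504 0.28215757] [[-4.81687954e-04  9.99998570e-01 -1.62104565e-03]
 [ 9.99999787e-01  4.82400426e-04  4.39151480e-04]
 [ 4.39932845e-04 -1.62083377e-03 -9.99998590e-01]]
```

View pics/w1.png

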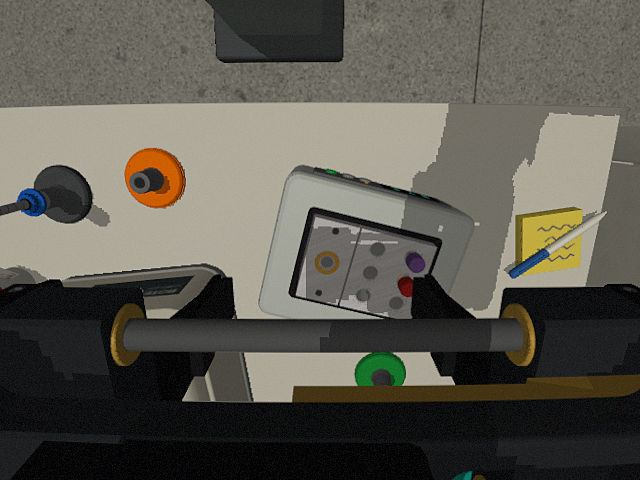

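```bash
cat >> h.py <<'E'
def ring(c,box,th=35):
    x0,y0,x1,y1=box; p=c["pixels"][y0:y1,x0:x1].astype(int); m=((p[...,0]-p[...,2])>th).astype(np.uint8)
    n,l,st,ce=cv2.connectedComponentsWithStats(m); k=1+np.argmax(st[1:,4])
    cs=max(cv2.findContours((l==k).astype(np.uint8),0,1)[0],key=cv2.contourArea)
    e=cv2.fitEllipse(cv2.convexHull(cs)); return np.array(e[0])+[x0,y0],np.array(e[1])+1
E
python3 - <<'E'
from h import *
c=load("w1");t=load("top0")
e,ax=ring(c,(305,245,350,280));X=plane(c,*e,.1);print(e,ax,X,two(c,e,t,(211.95,255.5)))
C,d=ray(c,*e);print("diam mm",ax/364.2*(C[2]-.1)*1000, X-C)
crop(c,270,190,450,325,4,"c5.png")
E
```

```text
[326.57117844 262.27920723] [24.11839104 25.58026505] [0.49452418 0.12709345 0.1       ] (array([0.49850379, 0.1275167 , 0.08981991]), [np.float64(0.00036985246005201005), np.float64(0.00036985246005209727)])
diam mm [22.79943242 24.18136116] [ 0.12618101  0.00457354 -0.34428305]
```

View pics/c5.png

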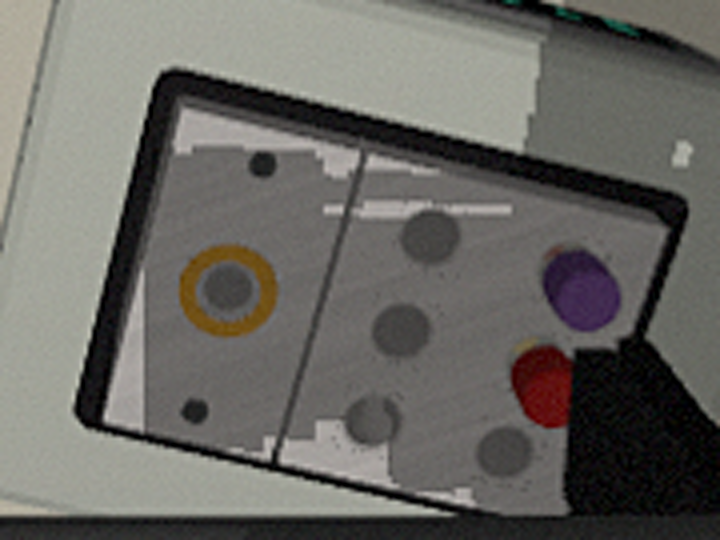

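```bash
python3 -m crank '[[[-3.6,-0.1,0.7],[0,0,0]],[[-3.6,-0.1,0.7],[0,0,0]],[[-3.6,-0.1,0.7],[0,0,0]],[[-3.6,-0.1,0.7],[0,0,0]],[[-3.6,-0.1,0.7],[0,0,0]],[[-3.6,-0.1,0.7],[0,0,0]],[[-3.6,-0.1,0.7],[0,0,0]],[[-3.6,-0.1,0.7],[0,0,0]],[[-3.6,-0.1,0.7],[0,0,0]],[[0,0,0],[0,0,0]],[[0,0,0],[0,0,0]],[[0,0,0],[0,0,0]]]'
python3 - <<'E'
from rig import *
import cv2,pickle
print(read_state()["position"],read_state()["tcp_rot"])
c=capture("wrist");pickle.dump(c,open("pics/w2.pkl","wb"));cv2.imwrite("pics/w2.png",c["pixels"][:,:,::-1])
E
```

```text
time_s: 3.1
position: [0.4371, -0.2015, 0.2195]
tcp_rot: [[-0.002, 1.0, -0.001], [1.0, 0.002, 0.001], [0.001, -0.001, -1.0]]
force: [0.7, -0.1, 0.2]
opening: 1.003
[ 0.43712444 -0.20150958  0.21950478] [[-2.00139065e-03  9.99997736e-01 -7.22138433e-04]
 [ 9.99997408e-01  2.00217281e-03  1.08402962e-03]
 [ 1.08547302e-03 -7.19966994e-04 -9.99999152e-01]]
```

View pics/w2.png

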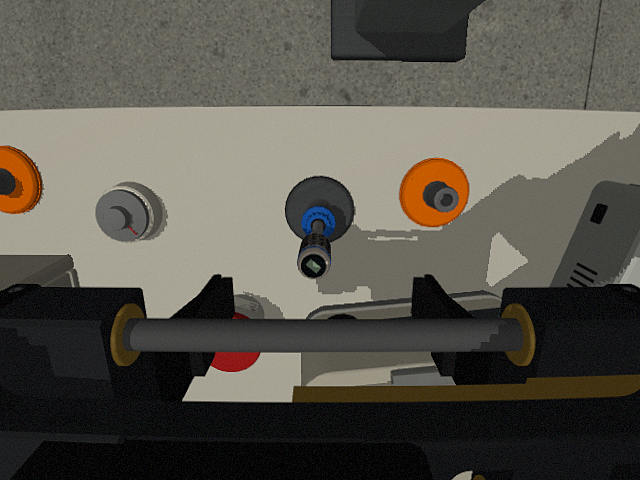

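Run:
```python
from h import *
c=load("w2");t=load("top0")
crop(c,270,160,370,290,6,"c6.png")
for p,z in(((314,264),.163),((320,209.5),.004)): print(plane(c,*p,z), two(c,p,t,(335.4,275.7) if z>.1 else (334.5,278.4)))
```

```text
[ 0.44154255 -0.20525863  0.163     ] (array([ 0.44363232, -0.20484067,  0.15738342]), [np.float64(0.0005424925445832368), np.float64(0.0005424925445832735)])
[ 0.43952918 -0.20214595  0.004     ] (array([ 0.44410863, -0.2039149 , -0.01696635]), [np.float64(0.0016801106365850454), np.float64(0.0016801106365850946)])
```

View pics/c6.png

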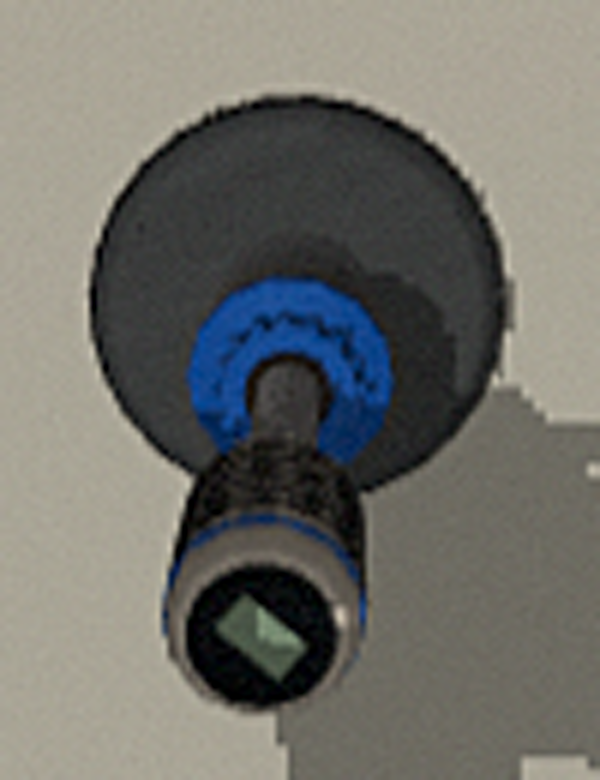

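```bash
python3 -m crank '[[[-0.33,0.6,1],[0.001,0.001,0.002]],[[0,0,2],[0,0,0]],[[0,0,2],[0,0,0]],[[0,0,2],[0,0,0]],[[0,0,2],[0,0,0]],[[0,0,0.75],[0,0,0]],[[0,0,0],[0,0,0]],[[0,0,0],[0,0,0]],[[0,0,0],[0,0,0]]]'
python3 - <<'E'
from rig import *
import cv2,pickle
print(read_state()["position"],read_state()["tcp_rot"])
for n in("wrist","top","scene"):
    c=capture(n);pickle.dump(c,open(f"pics/{n}3.pkl","wb"));cv2.imwrite(f"pics/{n}3.png",c["pixels"][:,:,::-1])
E
```

```text
time_s: 4.05
position: [0.4439, -0.207, 0.1229]
tcp_rot: [[0.002, 1.0, 0.001], [1.0, -0.002, -0.0], [-0.0, 0.001, -1.0]]
force: [-0.3, 0.0, 0.1]
opening: 1.001
[ 0.44391616 -0.20699043  0.12289337] [[ 1.70703907e-03  9.99998317e-01  6.71719007e-04]
 [ 9.99998501e-01 -1.70684402e-03 -2.90837162e-04]
 [-2.89690153e-04  6.72214471e-04 -9.99999732e-01]]
```

View pics/wrist3.png

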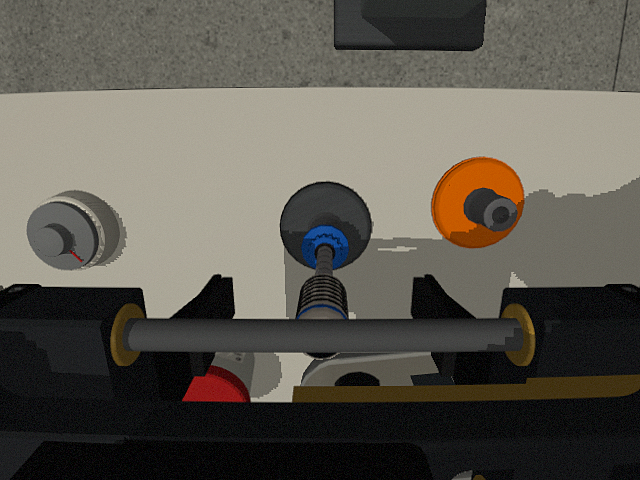

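View pics/scene3.png

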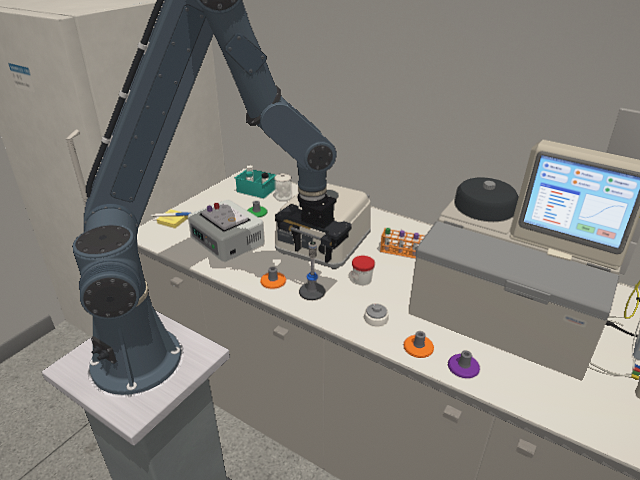

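```bash
python3 -m crank '[[[0,0,0],[0,0,0]],[[0,0,0],[0,0,0]],[[0,0,0],[0,0,0]],[[0,0,0],[0,0,0]],[[0,0,0],[0,0,0]],[[0,0,0],[0,0,0]],[[0,0,0],[0,0,0]],[[0,0,0],[0,0,0]],[[0,0,0],[0,0,0]],[[0,0,0],[0,0,0]]]' 1
python3 - <<'E'
from rig import *
s=read_state();print(s["position"],s["force"],s["moment"],s["opening"],s["tcp_rot"])
E
```

```text
time_s: 5.2
position: [0.4431, -0.2064, 0.122]
tcp_rot: [[0.002, 1.0, -0.001], [1.0, -0.002, 0.002], [0.002, -0.001, -1.0]]
force: [0.2, 1.2, 0.3]
opening: 0.242
[ 0.44308463 -0.20637746  0.12202562] [0.18907391 1.2214626  0.33588959] [ 0.13343422 -0.01075559  0.01339269] 0.24197145199584985 [[ 0.00223479  0.99999671 -0.00125561]
 [ 0.99999619 -0.00223275  0.00162073]
 [ 0.00161793 -0.00125923 -0.9999979 ]]
```

```bash
python3 -m crank '[[[0,0,-0.5],[0,0,0]],[[0,0,-1],[0,0,0]],[[0,0,-1],[0,0,0]],[[0,0,-1],[0,0,0]],[[0,0,-2],[0,0,0]],[[0,0,-2],[0,0,0]],[[0,0,-2],[0,0,0]],[[0,0,-2],[0,0,0]],[[0,0,-2],[0,0,0]],[[0,0,-1.5],[0,0,0]],[[0,0,0],[0,0,0]],[[0,0,0],[0,0,0]]]'
python3 - <<'E'
from rig import *
import cv2,pickle
s=read_state();print(s["position"],s["force"],s["moment"],s["opening"],s["tcp_rot"])
for n in("wrist","top","scene"):
    c=capture(n);pickle.dump(c,open(f"pics/{n}4.pkl","wb"));cv2.imwrite(f"pics/{n}4.png",c["pixels"][:,:,::-1])
E
```

```text
time_s: 6.4
position: [0.4432, -0.2066, 0.2724]
tcp_rot: [[0.002, 1.0, -0.0], [1.0, -0.002, 0.0], [0.0, -0.0, -1.0]]
force: [0.4, 0.4, -1.2]
opening: 0.242
[ 0.44315434 -0.20664006  0.27242817] [ 0.35720144  0.36870998 -1.24036609] [ 0.06084307 -0.02329209 -0.01237935] 0.24166231955184853 [[ 1.90268610e-03  9.99998112e-01 -3.94842408e-04]
 [ 9.99998078e-01 -1.90249886e-03  4.74057124e-04]
 [ 4.73305042e-04 -3.95743631e-04 -9.99999810e-01]]
```

View pics/wrist4.png

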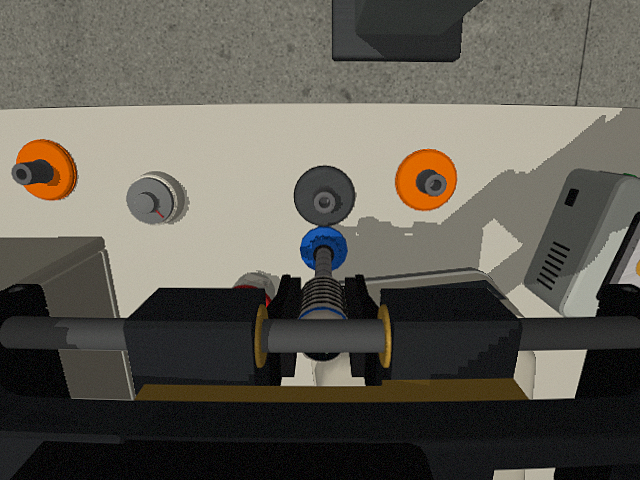

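View pics/scene4.png

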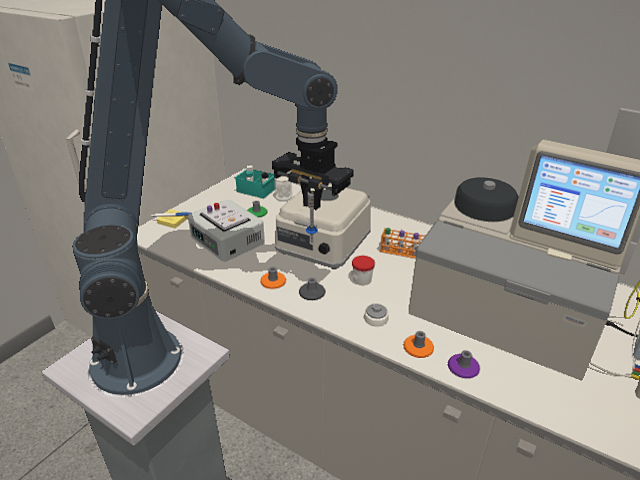

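```bash
python3 -m crank '[[[2,0.3,0],[0,0,0]],[[3.3,0.54,0],[0,0,0]],[[3.5,0.54,0],[0,0,0]],[[3.5,0.54,0],[0,0,0]],[[3.5,0.6,0],[0,0,0]],[[3.5,0.6,0],[0,0,0]],[[3.5,0.6,0],[0,0,0]],[[3.5,0.6,0],[0,0,0]],[[3.5,0.6,0],[0,0,0]],[[2.5,0.5,0],[0,0,0]],[[1,0,0],[0,0,0]],[[0,0,0],[0,0,0]]]'
python3 -m crank '[[[0,0,1.5],[0,0,0]],[[0,0,1],[0,0,0]],[[0,0,0],[0,0,0]],[[0,0,0],[0,0,0]],[[0,0,0],[0,0,0]]]'
python3 - <<'E'
from rig import *
import cv2,pickle
from h import crop
s=read_state();print(s["position"],s["force"],s["moment"],s["opening"],s["tcp_rot"])
for n in("wrist","top","scene"):
    c=capture(n);pickle.dump(c,open(f"pics/{n}5.pkl","wb"));cv2.imwrite(f"pics/{n}5.png",c["pixels"][:,:,::-1])
    if n=="scene": crop(c,180,140,280,260,5,"c7.png")
    if n=="top": crop(c,150,200,250,300,5,"c8.png")
E
```

```text
time_s: 7.75
position: [0.4975, 0.1269, 0.2715]
tcp_rot: [[-0.0, 1.0, -0.003], [1.0, 0.0, 0.001], [0.001, -0.003, -1.0]]
force: [-0.0, -0.4, -2.0]
opening: 0.236
time_s: 8.25
position: [0.4986, 0.1256, 0.2477]
tcp_rot: [[0.003, 1.0, -0.0], [1.0, -0.003, 0.001], [0.001, -0.0, -1.0]]
force: [-0.3, 0.0, -1.3]
opening: 0.239
[0.49858406 0.12558565 0.24772967] [-0.34303869  0.01322045 -1.31204719] [-0.02711747  0.02852452 -0.06279659] 0.2394182608332032 [[ 2.79250587e-03  9.99996078e-01 -2.13470911e-04]
 [ 9.99995695e-01 -2.79231225e-03  9.01973053e-04]
 [ 9.01373439e-04 -2.15988757e-04 -9.99999570e-01]]
```

View pics/wrist5.png

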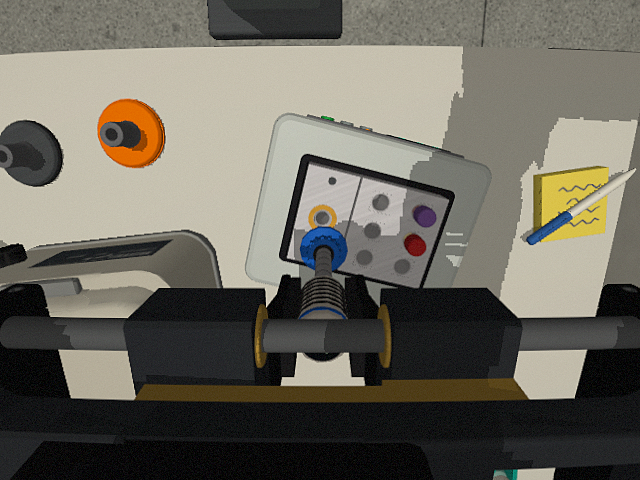

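View pics/c7.png

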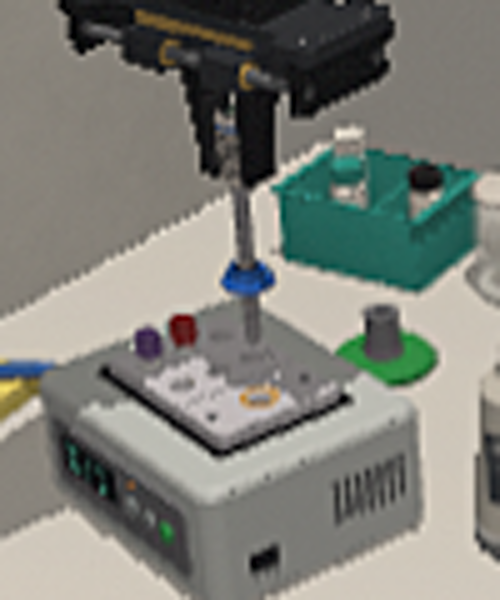

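View pics/c8.png

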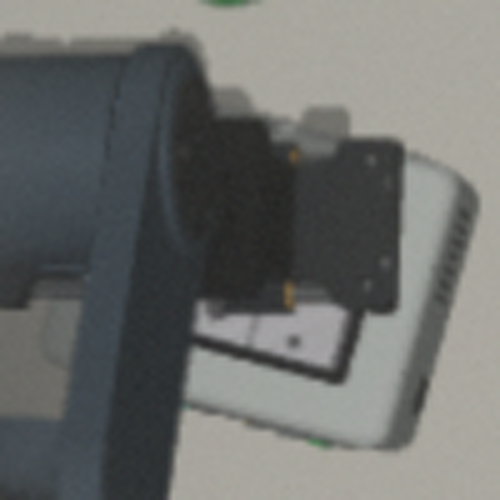

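Run:
```python
from h import *
c=load("wrist5")
crop(c,280,190,370,280,8,"c9.png")
e,ax=ring(c,(300,195,345,240));X=plane(c,*e,.1);print(e,ax,X)
p=c["pixels"].astype(int); m=((p[...,2]-p[...,0])>50)
ys,xs=np.where(m[215:280,290:360]);ys+=215;xs+=290;print(xs.min(),xs.max(),ys.min(),ys.max())
for y in range(224,274,2):
    r=xs[ys==y]; print(y,r.min() if len(r) else 0,r.max() if len(r) else 0)
C,_=ray(c,320,240);print("cam",C)
# predicted flange
import math
tip=np.array([.4986,.1256,.2477-.110])
for zc in(.036,.039,.042):
    pts=[proj(c,tip+[16e-3*math.cos(a),16e-3*math.sin(a),zc+.004]) for a in np.linspace(0,6.28,73)]
    pts=np.array(pts);print(zc,pts.min(0),pts.max(0))
print("tip",proj(c,tip),"ringpred",proj(c,[.4977,.1255,.1]))
```

```text
[322.08307457 217.89977837] [28.69238663 29.71742439] [0.49429407 0.12706071 0.1       ]
300 347 227 270
224 0 0
226 0 0
228 316 331
230 311 335
232 308 339
234 306 341
236 304 342
238 303 343
240 302 344
242 301 345
244 301 345
246 301 346
248 300 346
250 300 347
252 301 346
254 301 346
256 301 345
258 302 345
260 303 344
262 304 342
264 306 340
266 308 338
268 311 336
270 332 333
272 0 0
cam [0.42143861 0.1270833  0.40976018]
0.036 [296.17749578 227.64410061] [343.85683723 272.92980235]
0.039 [295.87246755 228.81929688] [344.11957741 274.59049302]
0.042 [295.56012958 230.02343295] [344.38861625 276.2903103 ]
tip [320.25845856 234.44192625] ringpred [320.31363964 221.69870286]
```

View pics/c9.png

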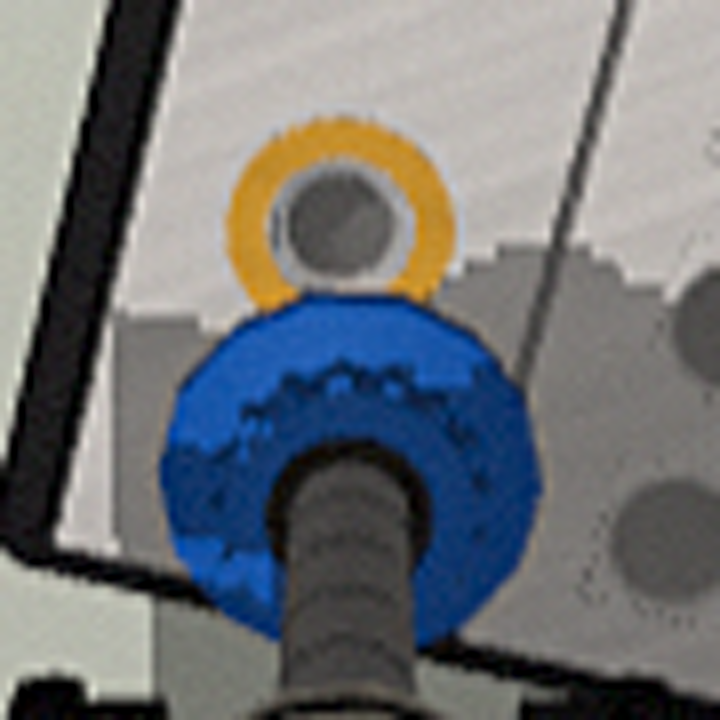

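Run:
```python
from h import *
c=load("wrist5")
p=c["pixels"].astype(int); m=((p[...,2]-p[...,0])>50).astype(np.uint8)
cs=max(cv2.findContours(m,0,1)[0],key=cv2.contourArea);h=cv2.convexHull(cs)
e=cv2.fitEllipse(h);print(e)
for z in(.177,.18,.183):print(z,plane(c,*e[0],z))
print(plane(c,322.2,217.9,.1))
s=load("scene5")
w=[plane(s,231.6,219.0,.1)];print(w)
tip=(180+253/5,140+340/5)
print(tip,proj(s,[.4986,.1256,.1377]),proj(s,[.4986,.1256,.1767]),proj(s,[.4977,.1255,.1]))
print(ring(s,(222,210,245,228),50))
```

```text
((323.30511474609375, 249.09901428222656), (45.306636810302734, 47.07432174682617), 94.70405578613281)
0.177 [0.49770177 0.12781134 0.177     ]
0.18 [0.49671883 0.12780196 0.18      ]
0.183 [0.49573588 0.12779257 0.183     ]
[0.49429464 0.12716274 0.1       ]
[array([0.49475293, 0.12173902, 0.1       ])]
(230.6, 208.0) [230.33500497 207.34245633] [229.11965502 195.9088781 ] [231.31130457 218.24021405]
(array([231.44909954, 218.86813354]), array([5.36551237, 8.32138395]))
```

```bash
python3 -m crank '[[[-0.09,-0.19,1],[0,0,0]],[[0,0,1],[0,0,0]],[[0,0,0.6],[0,0,0]],[[0,0,0],[0,0,0]],[[0,0,0],[0,0,0]],[[0,0,0],[0,0,0]]]'
python3 - <<'E'
from rig import *
import cv2,pickle
from h import crop
s=read_state();print(s["position"],s["force"],s["moment"],s["opening"],s["tcp_rot"])
for n in("wrist","scene"):
    c=capture(n);pickle.dump(c,open(f"pics/{n}6.pkl","wb"));cv2.imwrite(f"pics/{n}6.png",c["pixels"][:,:,::-1])
    if n=="scene": crop(c,200,170,270,240,8,"c10.png")
    if n=="wrist": crop(c,270,180,380,280,7,"c11.png")
E
```

```text
time_s: 9.0
position: [0.4966, 0.1253, 0.2215]
tcp_rot: [[0.002, 1.0, -0.0], [1.0, -0.002, 0.001], [0.001, -0.0, -1.0]]
force: [0.7, -0.4, -1.3]
opening: 0.24
[0.49657982 0.12527455 0.22148128] [ 0.67676863 -0.4009528  -1.2685193 ] [ 0.03818129 -0.00393481  0.03778223] 0.23997623978710095 [[ 1.96699453e-03  9.99997952e-01 -4.76198228e-04]
 [ 9.99997566e-01 -1.96651739e-03  1.00038334e-03]
 [ 9.99444839e-04 -4.78164818e-04 -9.99999386e-01]]
```

View pics/c10.png

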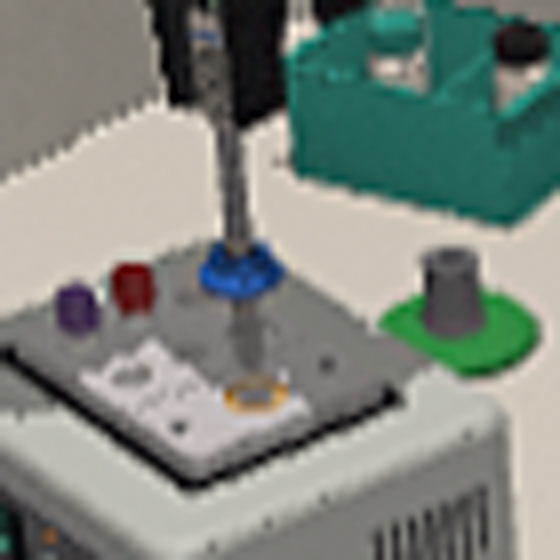

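View pics/c11.png

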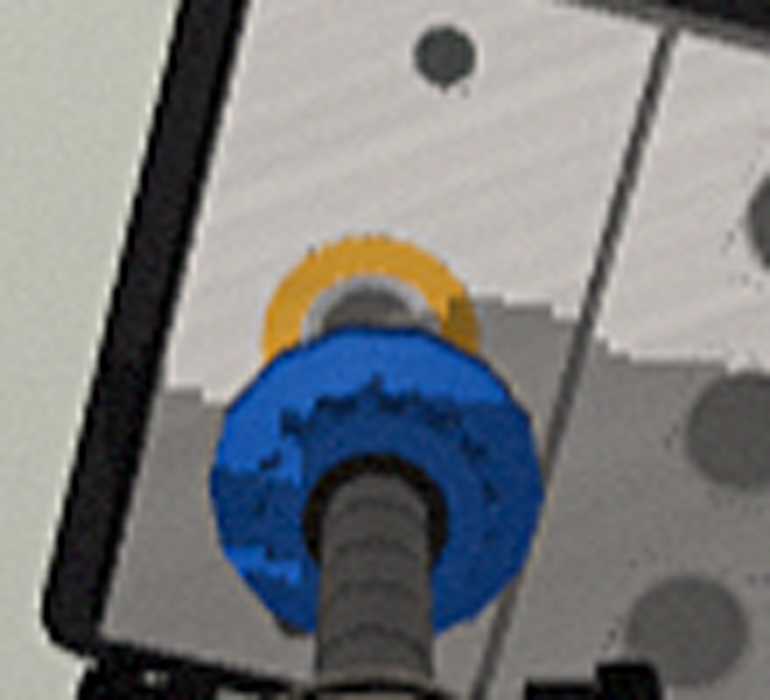

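Run:
```python
from h import *
c=load("wrist6")
p=c["pixels"].astype(int)
m=((p[...,0]-p[...,2])>50).astype(np.uint8); m[:205]=0;m[240:]=0;m[:,:300]=0;m[:,345:]=0
ys,xs=np.where(m);print(xs.min(),xs.max(),ys.min(),ys.max())
# circle fit on outer edge pts in block plane, radius fixed 12.5mm
cs=max(cv2.findContours(m,0,1)[0],key=cv2.contourArea).reshape(-1,2)
hull=cv2.convexHull(cs).reshape(-1,2)
P=np.array([plane(c,*q,.1)[:2] for q in hull if q[1]<229])
from scipy.optimize import least_squares
for R in(.0125,.0122):
    r=least_squares(lambda q:np.hypot(*(P-q).T)-R,P.mean(0)-[ .005,0]);print(len(P),r.x,np.abs(r.fun).max())
m=((p[...,2]-p[...,0])>50).astype(np.uint8)
cs=max(cv2.findContours(m,0,1)[0],key=cv2.contourArea);e=cv2.fitEllipse(cv2.convexHull(cs));print(e)
for z in(.151,.154,.157):print(plane(c,*e[0],z))
s=load("scene6")
p=s["pixels"].astype(int);m=((p[...,0]-p[...,2])>50);
ys,xs=np.where(m[210:228,220:245]);print(xs.mean()+220,ys.mean()+210,xs.min()+220,xs.max()+220,ys.min()+210,ys.max()+210)
for z in(.1,.1115,.131,.15):print(proj(s,[.4967,.1250,z]))
```

```text
307 337 213 231
10 [0.47709407 0.12408949] 0.007769950925795924
10 [0.4774756  0.12413248] 0.0077765409689352066
((323.2714538574219, 248.97940063476562), (45.34550476074219, 46.96509552001953), 96.86141967773438)
[0.49548392 0.12750005 0.151     ]
[0.49450303 0.12748976 0.154     ]
[0.49352213 0.12747948 0.157     ]
231.53846153846155 219.69230769230768 228 235 218 221
[231.21655804 218.42646234]
[230.86758265 215.17105079]
[230.27033735 209.59153614]
[229.68166653 204.082038  ]
```

Run:
```python
from h import *
c=load("wrist6")
p=c["pixels"].astype(int)
m=((p[...,0]-p[...,2])>50).astype(np.uint8); m[:205]=0;m[240:]=0;m[:,:300]=0;m[:,345:]=0
cs=max(cv2.findContours(m,0,1)[0],key=cv2.contourArea).reshape(-1,2)
hull=cv2.convexHull(cs).reshape(-1,2)
P=np.array([plane(c,*q,.1)[:2] for q in hull if q[1]<227])
from scipy.optimize import least_squares
for R in(.0125,.0122):
    r=least_squares(lambda q:np.hypot(*(P-q).T)-R,P.mean(0)+[ .008,0]);print(len(P),r.x,np.abs(r.fun).max())
s=load("scene6"); p=s["pixels"].astype(int)
print(p[196:222,224:240].sum(2)//3)
```

```text
9 [0.49485269 0.12702015] 0.0003030640085579864
9 [0.49447256 0.12702788] 0.00022291507946690416
[[193 195 199 182  63  75  85 202 201 196 194 194 195 195 195 195]
 [195 196 201 211  71  88  81 160 204 197 194 195 194 195 194 194]
 [197 200 204 213  69  82  74 136 209 199 195 195 194 195 195 194]
 [187 190 184 184  72  80  69 129 190 192 198 196 195 195 195 194]
 [143 148 105  74  83  94  90  84 113 156 207 198 196 195 194 194]
 [116 122  76  51  44  85  79  30  49 102 191 204 198 195 195 194]
 [123 114  51  61  44  51  61  47  53  51 121 189 204 198 197 194]
 [122  87  66  51  53  57  82  65  47  50  62 121 188 194 200 197]
 [119  90  96  79  77  82  71  81  82  60  58  91 131 162 188 203]
 [124  78  92 100 107 114  77 101  96  59  71 116 119 114 144 184]
 [113  89  68  84  85  90  87  83  75  98 106 125 121 118 114 128]
 [109 111 107 107 101  66  76  78 103 129 124 123 120 121 120 117]
 [120 120 128 130 130  71  84  87 116 129 122 122 122 121 121 121]
 [126 126 125 128 130  90  92  87 107 117 126 122 123 122 121 120]
 [124 124 126 128 119  85  85  86  90 108 116 125 124 122 121 120]
 [124 124 124 125 102  82  81  87  93 128 108 126 125 122 121 122]
 [120 121 124 122 113  98  90  88  95 129 126 121 124 117 121 123]
 [106 108 122 123 125  99  86  87  89 122 118 116 123 121 125 125]
 [104 109 122 125 124 104  86  88  94 117 117 124 124 124 124 124]
 [109 123 125 126 120 114  90  85 102 126 122 119 120 122 122 120]
 [154 114 121 117 117 120 112  98 107 122 128 162 119 120 123 121]
 [183 151 114 110 125 120 114 116 112 106 116 177 121 123 124 124]
 [168 197 152 156 103  97  98 109 108 103 115 115 117 119 122 124]
 [194 194 195 200  95 117 116 105 107 116 150 153 156 155 117 122]
 [189 190 192 195 154 144 111 104 107 122 151 184 202 201 146 115]
 [191 190 192 193 185 170 158 160 162 168 184 200 183 173 159 105]]
```

```bash
python3 -m crank '[[[-0.07,0.03,0.3],[0,0,0]],[[0,0,0.3],[0,0,0]],[[0,0,0.2],[0,0,0]],[[0,0,0.2],[0,0,0]],[[0,0,0.2],[0,0,0]],[[0,0,0],[0,0,0]]]'
python3 -m crank '[[[0,0,0.2],[0,0,0]],[[0,0,0.2],[0,0,0]],[[0,0,0],[0,0,0]]]'
```

```text
time_s: 9.7
position: [0.4963, 0.1245, 0.2089]
tcp_rot: [[0.002, 1.0, -0.002], [1.0, -0.002, 0.001], [0.001, -0.002, -1.0]]
force: [-0.3, -0.3, -1.0]
opening: 0.241
time_s: 10.0
position: [0.4963, 0.1246, 0.205]
tcp_rot: [[0.002, 1.0, -0.002], [1.0, -0.002, 0.001], [0.001, -0.002, -1.0]]
force: [0.4, -0.6, -1.7]
opening: 0.241
```

```bash
python3 -m crank '[[[0,0,0.2],[0,0,0]],[[0,0,0.2],[0,0,0]],[[0,0,0.2],[0,0,0]],[[0,0,0],[0,0,0]]]'
python3 -m crank '[[[0,0,0.3],[0,0,0]],[[0,0,0.3],[0,0,0]],[[0,0,0.3],[0,0,0]],[[0,0,0],[0,0,0]]]'
python3 - <<'E'
from rig import *
import cv2,pickle
from h import crop
s=read_state();print(s["position"],s["force"],s["moment"],s["opening"])
for n in("wrist","scene"):
    c=capture(n);pickle.dump(c,open(f"pics/{n}7.pkl","wb"))
    if n=="scene": crop(c,200,170,270,240,8,"c12.png")
    if n=="wrist": crop(c,270,180,380,280,7,"c13.png")
E
```

```text
time_s: 10.4
position: [0.4963, 0.1245, 0.199]
tcp_rot: [[0.002, 1.0, -0.002], [1.0, -0.002, 0.001], [0.001, -0.002, -1.0]]
force: [0.7, -0.2, -1.5]
opening: 0.241
time_s: 10.8
position: [0.4961, 0.1245, 0.1898]
tcp_rot: [[0.002, 1.0, -0.002], [1.0, -0.002, 0.001], [0.001, -0.002, -1.0]]
force: [0.3, 0.1, -1.8]
opening: 0.241
[0.49611517 0.12453432 0.18977063] [ 0.28183377  0.11908155 -1.81775069] [ 0.01891955 -0.01443705  0.01786842] 0.24099990586476588
```

View pics/c12.png

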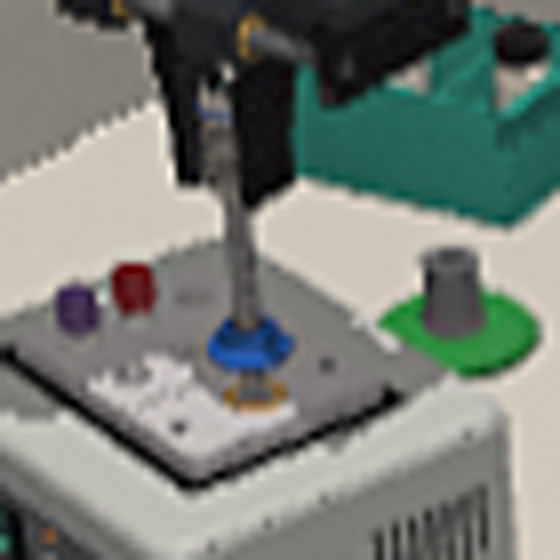

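View pics/c13.png

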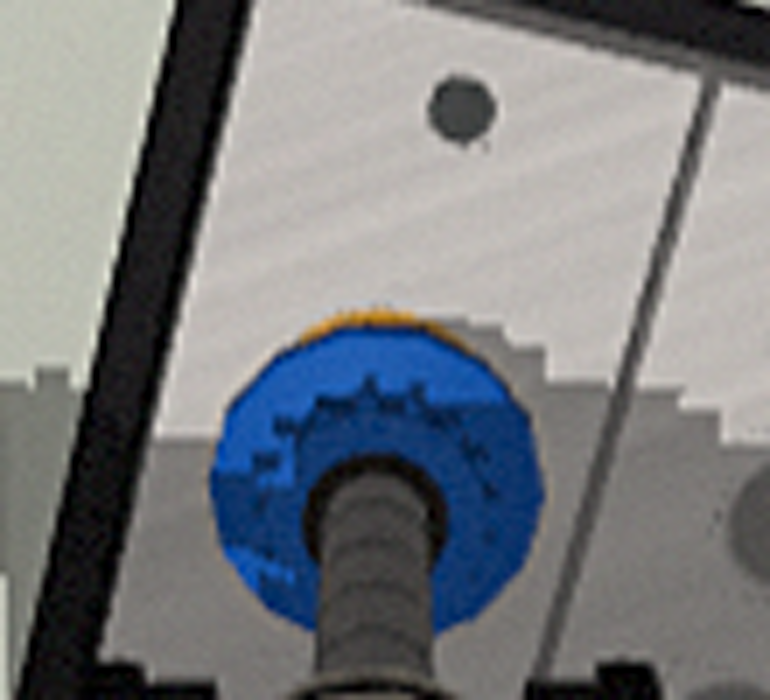

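```bash
python3 -m crank '[[[0,0,0.3],[0,0,0]],[[0,0,0.3],[0,0,0]],[[0,0,0.3],[0,0,0]],[[0,0,0.2],[0,0,0]],[[0,0,0.1],[0,0,0]],[[0,0,0],[0,0,0]]]'
for i in 1; do python3 -m crank '[[[0,0,0.1],[0,0,0]],[[0,0,0.1],[0,0,0]],[[0,0,0],[0,0,0]]]'; done | grep -E "pos|force"
python3 -m crank '[[[0,0,0.1],[0,0,0]],[[0,0,0.1],[0,0,0]]]'| grep -E "pos|force"
python3 -m crank '[[[0,0,0.1],[0,0,0]],[[0,0,0.1],[0,0,0]]]'| grep -E "pos|force"
```

```text
time_s: 11.5
position: [0.4964, 0.1246, 0.1781]
tcp_rot: [[0.002, 1.0, -0.001], [1.0, -0.002, 0.001], [0.001, -0.001, -1.0]]
force: [-0.0, 0.1, -0.9]
opening: 0.243
position: [0.4964, 0.1246, 0.1762]
force: [-0.5, 0.7, -0.9]
position: [0.4966, 0.1246, 0.1743]
force: [0.1, -0.6, -0.6]
position: [0.4965, 0.1246, 0.1722]
force: [0.5, -0.5, -1.6]
```

```bash
python3 -m crank '[[[0,0,0.1],[0,0,0]],[[0,0,0.1],[0,0,0]]]'| grep -E "pos|force"
python3 -m crank '[[[0,0,0.1],[0,0,0]],[[0,0,0.1],[0,0,0]]]'| grep -E "pos|force"
python3 -m crank '[[[0,0,0.1],[0,0,0]],[[0,0,0.1],[0,0,0]]]'| grep -E "pos|force"
python3 -m crank '[[[0,0,0.1],[0,0,0]],[[0,0,0.1],[0,0,0]]]'| grep -E "pos|force"
```

```text
position: [0.4966, 0.1246, 0.1705]
force: [-0.9, 0.4, 4.0]
position: [0.4966, 0.1246, 0.1688]
force: [-1.6, 0.7, 4.2]
position: [0.4966, 0.1246, 0.1665]
force: [-0.2, 1.0, 3.7]
position: [0.4966, 0.1246, 0.1643]
force: [-0.8, 0.1, 3.8]
```

```bash
python3 -m crank '[[[0,0,0.1],[0,0,0]],[[0,0,0.1],[0,0,0]],[[0,0,0.1],[0,0,0]]]'| grep -E "pos|force"
cat > /dev/null; python3 -m crank '[[[0,0,0.05],[0,0,0]],[[0,0,0.05],[0,0,0]]]'| grep -E "pos|force"
python3 -m crank '[[[0,0,0.05],[0,0,0]],[[0,0,0.05],[0,0,0]]]'| grep -E "pos|force"
python3 -m crank '[[[0,0,0.05],[0,0,0]]]'| grep -E "pos|force"
```

```text
position: [0.4965, 0.1247, 0.1612]
force: [-1.5, 0.7, 4.1]
position: [0.4965, 0.1246, 0.1603]
force: [-1.6, 1.9, 3.9]
position: [0.4965, 0.1246, 0.1593]
force: [-0.9, 0.3, 4.1]
position: [0.4965, 0.1246, 0.1588]
force: [-1.7, 1.3, 4.2]
```

```bash
python3 -m crank '[[[0,0,0.05],[0,0,0]]]'| grep -E "pos|force"
```

```text
position: [0.4965, 0.1246, 0.1583]
force: [-0.8, 1.0, 4.6]
```

```bash
python3 -m crank '[[[0,0,0.05],[0,0,0]]]'| grep -E "pos|force"
```

```text
position: [0.4965, 0.1246, 0.1578]
force: [-1.4, 1.8, 4.1]
```

```bash
python3 -m crank '[[[0,0,0.05],[0,0,0]]]'| grep -E "pos|force"
```

```text
position: [0.4965, 0.1246, 0.1573]
force: [-1.0, 0.2, 4.8]
```

```bash
g(){ awk '/pos|force/{print} /force/{gsub(/[\],]/,"");f=$NF} END{exit !(f<7.5)}'; }
python3 -m crank '[[[0,0,0.05],[0,0,0]]]'|g && python3 -m crank '[[[0,0,0.05],[0,0,0]]]'|g && python3 -m crank '[[[0,0,0.05],[0,0,0]]]'|g && python3 -m crank '[[[0,0,0.05],[0,0,0]]]'|g && python3 -m crank '[[[0,0,0.05],[0,0,0]]]'|g && python3 -m crank '[[[0,0,0.05],[0,0,0]]]'|g && python3 -m crank '[[[0,0,0.05],[0,0,0]]]'|g && python3 -m crank '[[[0,0,0.05],[0,0,0]]]'|g && python3 -m crank '[[[0,0,0.05],[0,0,0]]]'|g && python3 -m crank '[[[0,0,0.05],[0,0,0]]]'|g && python3 -m crank '[[[0,0,0.05],[0,0,0]]]'|g && python3 -m crank '[[[0,0,0.05],[0,0,0]]]'|g
```

```text
position: [0.4965, 0.1246, 0.1568]
force: [-1.8, 0.9, 4.2]
position: [0.4965, 0.1246, 0.1563]
force: [-0.4, 1.3, 4.9]
position: [0.4965, 0.1246, 0.1558]
force: [-1.5, 1.4, 4.5]
position: [0.4965, 0.1246, 0.1553]
force: [0.0, 0.2, 3.4]
position: [0.4964, 0.1247, 0.1548]
force: [-1.5, -0.1, 4.4]
position: [0.4964, 0.1246, 0.1543]
force: [-1.3, 0.8, 4.0]
position: [0.4965, 0.1246, 0.1538]
force: [-2.0, 0.8, 5.5]
position: [0.4966, 0.1247, 0.1536]
force: [-1.8, 0.8, 10.0]
```

```bash
python3 -m crank '[[[0,0,0],[0,0,0]],[[0,0,0],[0,0,0]]]'|grep -E "pos|force"
python3 - <<'E'
from rig import *
s=read_state();print(s["moment"],s["position"],s["opening"])
E
```

```text
position: [0.4966, 0.1246, 0.1536]
force: [-1.2, 0.7, 6.5]
[ 0.21812882  0.35622237 -0.03943444] [0.49657366 0.12462998 0.15364583] 0.24452044386387609
```

```bash
python3 -m crank '[[[0,0,0.03],[0,0,0]],[[0,0,0],[0,0,0]]]'|grep -E "pos|force"
```

```text
position: [0.4966, 0.1246, 0.1536]
force: [-2.6, 1.6, 7.6]
```

```bash
python3 -m crank '[[[0,0,0.03],[0,0,0]],[[0,0,0],[0,0,0]]]'|grep -E "pos|force"
python3 -m crank '[[[0,0,0],[0,0,0]],[[0,0,0],[0,0,0]]]'|grep -E "pos|force"
```

```text
position: [0.4968, 0.1246, 0.1536]
force: [-2.6, 0.4, 10.2]
position: [0.4967, 0.1246, 0.1535]
force: [-2.7, 0.6, 10.6]
```

```bash
python3 -m crank '[[[0,0,0],[0,0,0]],[[0,0,0],[0,0,0]],[[0,0,0],[0,0,0]],[[0,0,0],[0,0,0]],[[0,0,0],[0,0,0]],[[0,0,0],[0,0,0]],[[0,0,0],[0,0,0]],[[0,0,0],[0,0,0]],[[0,0,0],[0,0,0]],[[0,0,0],[0,0,0]],[[0,0,0],[0,0,0]],[[0,0,0],[0,0,0]]]'|grep -E "time|pos|force"
python3 -m crank '[[[0,0,0],[0,0,0]],[[0,0,0],[0,0,0]],[[0,0,0],[0,0,0]],[[0,0,0],[0,0,0]],[[0,0,0],[0,0,0]],[[0,0,0],[0,0,0]],[[0,0,0],[0,0,0]],[[0,0,0],[0,0,0]],[[0,0,0],[0,0,0]],[[0,0,0],[0,0,0]],[[0,0,0],[0,0,0]]]'|grep -E "time|pos|force"
```

```text
time_s: 16.9
position: [0.4967, 0.1246, 0.1536]
force: [-2.6, 1.0, 9.6]
time_s: 18.0
position: [0.4967, 0.1246, 0.1535]
force: [-1.4, 0.4, 10.0]
```

```bash
python3 -m crank '[[[0,0,-0.04],[0,0,0]],[[0,0,0],[0,0,0]]]'|grep -E "time|pos|force"
python3 -m crank '[[[0,0,0],[0,0,0]],[[0,0,0],[0,0,0]],[[0,0,0],[0,0,0]],[[0,0,0],[0,0,0]],[[0,0,0],[0,0,0]],[[0,0,0],[0,0,0]],[[0,0,0],[0,0,0]],[[0,0,0],[0,0,0]]]' -1
python3 - <<'E'
from rig import *
import cv2,pickle
from h import crop
for n in("wrist","scene"):
    c=capture(n);pickle.dump(c,open(f"pics/{n}8.pkl","wb"))
    if n=="scene": crop(c,200,170,270,240,8,"c14.png")
    if n=="wrist": cv2.imwrite("pics/w8.png",c["pixels"][:,:,::-1])
E
```

```text
time_s: 18.2
position: [0.4968, 0.1246, 0.1536]
force: [-0.5, 0.5, 7.1]
time_s: 19.0
position: [0.4965, 0.1246, 0.1531]
tcp_rot: [[0.002, 1.0, -0.001], [1.0, -0.002, 0.001], [0.001, -0.001, -1.0]]
force: [-0.1, -0.1, 0.4]
opening: 0.884
```

View pics/c14.png

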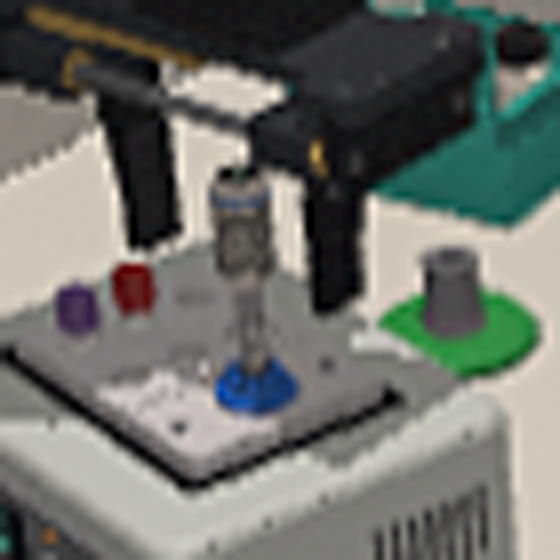

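View pics/w8.png

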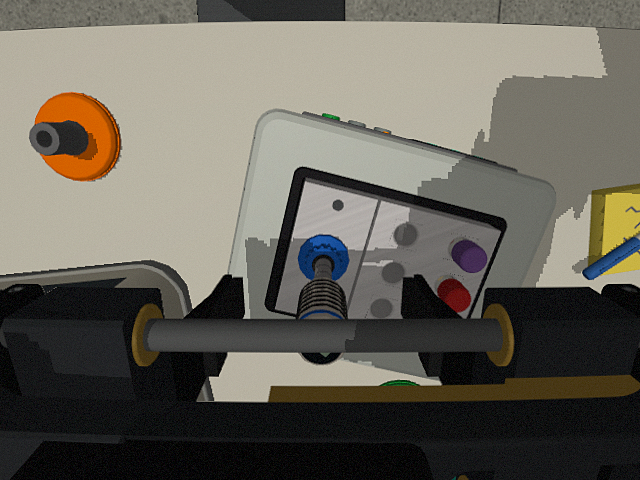

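```bash
python3 -m crank '[[[0,0,0],[0,0,0]],[[0,0,0],[0,0,0]],[[0,0,-1],[0,0,0]],[[0,0,-2],[0,0,0]],[[0,0,-2.5],[0,0,0]],[[0,0,-2.5],[0,0,0]],[[0,0,-2.5],[0,0,0]],[[0,0,-2.5],[0,0,0]],[[0,0,-1],[0,0,0]],[[0,0,0],[0,0,0]],[[0,0,0],[0,0,0]]]' -1
python3 - <<'E'
from rig import *
import cv2,pickle
from h import *
for n in("wrist","scene"):
    c=capture(n);pickle.dump(c,open(f"pics/{n}9.pkl","wb"))
    if n=="scene": crop(c,180,150,280,250,6,"c15.png"); cv2.imwrite("pics/s9.png",c["pixels"][:,:,::-1]); print(proj(c,[.4967,.125,.1]),proj(c,[.4967,.125,.207]))
    if n=="wrist": cv2.imwrite("pics/w9.png",c["pixels"][:,:,::-1])
E
```

```text
time_s: 20.2
position: [0.4959, 0.1244, 0.2925]
tcp_rot: [[0.002, 1.0, -0.002], [1.0, -0.002, 0.001], [0.001, -0.002, -1.0]]
force: [-0.1, -0.5, -0.9]
opening: 1.0
[231.21655804 218.42646234] [227.8748439  187.10836321]
```

View pics/c15.png

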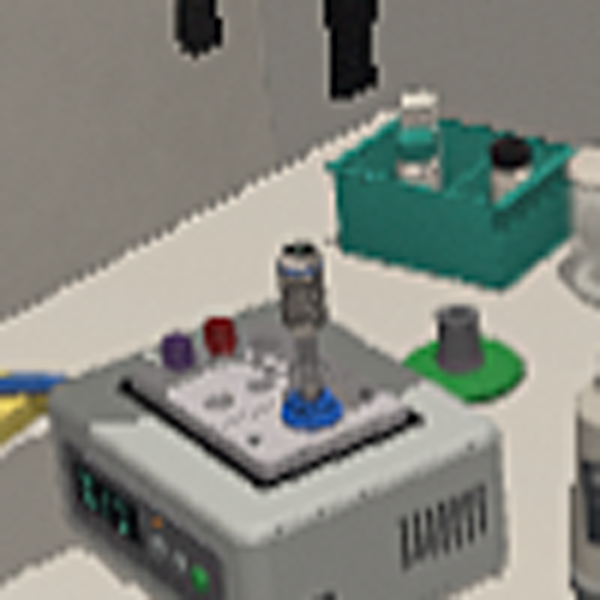

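View pics/w9.png

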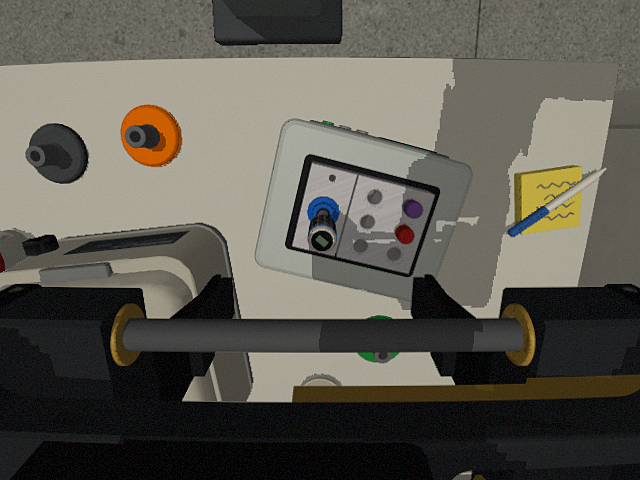

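Run:
```python
from rig import *
print(bot.hand_in(), read_state()["time_s"])
```

```text
the job is handed in; nothing more can be done
the job is handed in; nothing more can be done
```

The probe is standing upright in the brass-ringed well with its tip on the bottom and its collar on the block. I handed the job in at about 20.3 s.

- **Insertion:** I lifted the probe from the black-footed stand and lowered it into the well. The collar met the block with the TCP about 0.171 m above the worktop. It then slid at a steady push of about 5 N.
- **Bottom:** The tip met a hard stop about 56 mm down, inside the stated 52 to 76 mm range. The position stayed at 0.1536 m as I pushed further.
- **Hold:** I held the push for about 2.5 s at 10 to 11 N on the wrist sensor. Part of that could be collar friction, so the tip took roughly 7 to 12 N. I then eased off to about 7 N, opened the fingers and raised the arm clear.
- **Last checks:** The final scene and wrist pictures show the collar down on the block and the probe upright, with both tubes in their wells. The gripper is clear and touching nothing. I did not re-measure the timer or the cup, but the arm never went near them.
- **Disagreements:** The three cameras placed the well up to about 5 mm apart, mainly in y. I aligned the tip to the well by comparing them within the same pictures, and it went in with no contact force. A small sideways force of up to about 2.7 N showed during the push and was gone after release.

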